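# Consolidate the drying racks of wooden trees

### The job

The white rack with red ends has one free slot: take the red wooden tree out of the plain wooden rack and stand it upright in that free slot, fully down and facing like its two neighbours. Then stack the emptied wooden rack squarely on top of the pile of empty racks. Do not topple any tree, and leave the other trees, the pile and the other things on the table where they are.

Things in the scene. Friction and masses are not known exactly. Their poses are not given: they have to be found in the camera images.
- tree_red: the red tree to be moved; it starts upright in the middle slot of the plain wooden rack (rack_spare). A painted wooden fir-tree cut-out, a flat board 14 mm thick (along its y), 130 mm tall, 83 mm at its widest (its x), 80 g. Below is a plain foot 30 mm wide, branches begin 40 mm up; at 100 mm up it is 34 mm wide, narrowing to a point. Origin: centre of the foot's underside; z up the tree.
- tree_green: green tree, standing in a slot of the white rack, to be left there. Same size and frame as the red one.
- tree_blue: blue tree, standing in a slot of the white rack, to be left there. Same size and frame as the red one.
- rack_full: the white rack with red end plates (184 mm long over them), fixed to the table, holding two trees and one free slot (any of the three). Otherwise 56 mm (its x) by 180 mm (its y) by 40 mm tall, with three slots across it, 60 mm apart along y (at y = -60, 0, 60 mm). Each slot is 40 mm long (x), 18 mm wide (y) and 30 mm deep, with a 2 mm chamfer, its floor 10 mm above the rack's underside. Origin: centre of the underside.
- free_slot (a point): centre of the mouth of the white rack's free slot, level with the rack's top, 30 mm above the slot's floor; axes as the white rack's (the tree's board plane lies along x, its thickness along y; either face may look either way). A thin grey pad (no height to speak of) marks the floor of the free slot only.
- rack_spare: the plain light-wood rack, loose, 0.26 kg, holding only the red tree; it can be gripped across its 56 mm width once emptied. 56 mm (its x) by 180 mm (its y) by 40 mm tall, with three slots across it, 60 mm apart along y (at y = -60, 0, 60 mm). Each slot is 40 mm long (x), 18 mm wide (y) and 30 mm deep, with a 2 mm chamfer, its floor 10 mm above the rack's underside. Origin: centre of the underside.
- pile_top: upper of the two empty light-wood racks in the pile, loose; its underside lies 40 mm and its top 80 mm above the table. 56 mm (its x) by 180 mm (its y) by 40 mm tall, with three slots across it, 60 mm apart along y (at y = -60, 0, 60 mm). Each slot is 40 mm long (x), 18 mm wide (y) and 30 mm deep, with a 2 mm chamfer, its floor 10 mm above the rack's underside. Origin: centre of the underside.
- pile_low: lower rack of the pile, loose on the table. Same size and frame.
- wreath: bystander: half-decorated wreath, 215 mm across, about 65 mm tall, lying flat. Origin: centre of its underside.
- pinecone: bystander: brown pine cone, 62 mm tall, 63 mm across, between the racks. Origin: centre of its underside.
- candle: bystander: cream pillar candle, 60 mm across, 70 mm tall plus wick. Origin: centre of its underside.
- secateurs: bystander: green-handled secateurs lying flat, 190 mm long along x, 21 mm tall. Origin: under the middle.
- ribbon: bystander: red ribbon spool lying flat, 90 mm across, 33 mm tall. Origin: centre of its underside.
- jar: bystander: amber jar with brass lid, 70 mm across, 100 mm tall. Origin: centre of its underside.
There are look-alikes about, which are no part of the job. Leave any yellow look-alike of the tree_green alone.

How it is judged:
By the outcome, as a careful person would: the job done as asked, in the order asked, and still so for the second after the job is handed in, with the robot touching nothing.
It also fails if it takes over 64 s, if anything falls off the work surface, if the arm or the gripper's body presses on something with over 40 N, if the wrist force passes 120 N, or if a joint passes its speed limit or range.

### The arm

A 6-joint arm with a two-finger parallel gripper is mounted at the origin on the work surface. World frame = base frame: x ahead of the robot, y to its left, z up, the work surface at z = 0. Lengths are in m, angles in rad, forces in N, time in s.
With the tool pointing down it reaches from about 0.4 to 0.825 m from the base axis. Payload 7 kg.
Tool frame: the origin (TCP) lies midway between the tips of the shut fingers; the grasp point (between the pads) lies 19 mm behind it; z points along the fingers, y is the line along which they close (so a half turn about z gives the same grasp; the last joint's range is limited). The gripper opens to 88 mm and grips with 3 to 60 N. Pads are 19 mm wide; open, the fingers measure 130 mm over their backs; the gripper's body (78 mm by 193 mm) begins 47 mm behind the grasp point.
Start: joints at [1.46, 0.359, 0.012, 0, -1.224, -0.288], TCP at [0.262, 0.622, 0.227] pointing down, gripper open.
Joint ranges: [-3.07, 3.07], [-1.43, 2.12], [-1.02, 1.25], [-3.03, 1.67], [-3.05, -0], [-3.03, 3.03]. Speed limits (rad/s): [2.39, 2.39, 3.01, 3.14, 3.14, 3.14].

### API

Orientations are given as [roll, pitch, yaw] about the fixed x, y, z axes, in that order (R = Rz(yaw) Ry(pitch) Rx(roll)).
In Python, from station import telemetry, eyes, ticket, recognise, trace gives the robot as it stands. The module is installed in compiled form; this text tells all that it offers.
- The arm moves only by the tool servo_tool, never from a script. Its argument "series" is a list that holds one entry, the list of rows, each a list of 4 numbers: the shift along the tool's x, y, z in mm, then the turn about the tool's z in rad. In form: [[[x, y, z, roll], ...]]. A call has exactly 10 rows; each row shifts and turns the commanded pose from where the row before left it, along the tool's axes as they then stand; what a row does not reach is not made up. A row lasts 1/12 s, in which the tool goes at most 41.7 mm and 7.16 degrees, less where a joint would pass 70% of its speed; a pose out of reach is approached as far as the arm can. A call is refused whole if a number of a shift passes 41.7 or a number of a turn 0.125, either way. A call with a gripper value outside its range is refused whole. "claw" is the gripper's target within -1 to 1 (shut at 1, half-way at 0, fully open at -1), set as the call begins (left out, the last holds). The fingers move at their own pace and stop on an object; "grip_force" is the grip in N (left out, the last holds). Time passes only in rows, so rows that do not move let the fingers close, or fill a call up. It gives the time, the measured TCP pose, the force, the opening and the grip force at its end, in the units of the state.
- telemetry.get_state(): the state, without advancing time (a new reading comes with each control period).
- eyes.grab_frame(name): name is "scene" or "side" or "wrist"; returns the picture (420x560x3 uint8, red, green, blue); there is no depth.
- eyes.calibration(name): a dict with "mtx" (3x3 intrinsics, pixels), "k1" (the pictures are not rectified: a ray, as slopes to the right and down, at radius r is drawn at 1 + k1 r^2 times it, then the intrinsics apply), "rvec" (rotation vector, rad) and "tvec" (3), from world to camera coordinates, as OpenCV has them. Camera axes: x right, y down, z forward; pixel columns grow to the right and rows downward; lengths in m; the calibration is good to about 2 mm. A picture is of the moment at which its call begins: read the wrist's pose just before it. calibration takes no time and is no camera call; for the wrist camera it gives the pose at the moment of the call.
- ticket.job_done(): hands the job in; it is judged then, once.
Trained networks look in the newest picture that a camera, given by its name, has taken for a name from the list of things; names that differ only in an ending like _2 or _b are one class to them, and where a whole thing is asked for, a point or a joint stands for the part that bears it (a point fixed in the world has none). Each returns a list of dicts, best first, with "conf" (0 to 1); they miss things now and then, are a little off and sometimes report something else, mostly with a low value. They report only what shows in the picture. A call takes as long as a camera call. They do not tell look-alikes from the thing itself.
- recognise(camera, name): "position" ([x, y, z] in m, in world coordinates, good to about 4 mm: the middle of the surface that is visible of it).
- trace(camera, name): "mask" (420x560 bool, what is visible of it).
The state is a dict: "t": time; "q": joint angles; "qd": joint speeds; "joint_efforts": joint torques, N m; "eef_pos": TCP position; "ee_rot": TCP orientation; "force": force on the tool from outside, world axes, zero at the start; "moment": the same for the moment, N m; "width": finger opening in m; "gripper_force": force on a finger pad.
Only numpy, scipy, OpenCV 4.12 (cv2) and the standard library are available. Lean on these libraries where they do the work, as an engineer would, in place of code of your own. Each camera call takes 0.05 s, during which the arm holds its last target. There are 200 camera calls.

## Working session

There is one attempt and no reset: what is moved stays moved. The work goes in short steps, Python scripts to look and compute and a tool call to move; the robot and the scene stay as the last step left them, time stands still between calls to the robot, and variables do not carry over. Pictures are saved under pics/ and viewed, at most 13 in all, crops included, and the job is handed in when it is done.

Besides the shell and the picture viewer there is one more tool, called after "Emit:" as name([rows], argument=value, ...), one row to a line, values as JSON. servo_tool: Moves the arm, as the interface text tells. Its arguments: {"type":"object","properties":{"series":{"type":"array"},"claw":{"type":"number"},"grip_force":{"type":"number"}},"required":["series"]}

```bash
mkdir -p pics; cat > h.py <<'E'
import numpy as np, cv2
from station import telemetry, eyes, ticket, recognise, trace
def cal(n):
    c=eyes.calibration(n); return np.array(c["mtx"],float),float(c["k1"]),cv2.Rodrigues(np.array(c["rvec"],float))[0],np.array(c["tvec"],float).ravel()
def proj(c,P):
    K,k,R,t=c; p=np.atleast_2d(P)@R.T+t; s=p[:,:2]/p[:,2:]; s=s*(1+k*(s**2).sum(1,keepdims=True)); return s*[K[0,0],K[1,1]]+[K[0,2],K[1,2]]
def ray(c,uv):
    K,k,R,t=c; d=(np.atleast_2d(uv)-[K[0,2],K[1,2]])/[K[0,0],K[1,1]]; s=d.copy()
    for _ in range(20): s=d/(1+k*(s**2).sum(1,keepdims=True))
    return -R.T@t,np.c_[s,np.ones(len(s))]@R
def onz(c,uv,z):
    o,d=ray(c,uv); return o+d*((z-o[2])/d[:,2])[:,None]
def save(n,im): cv2.imwrite("pics/"+n,cv2.cvtColor(im,cv2.COLOR_RGB2BGR))
E
python3 - <<'E'
from h import *
np.set_printoptions(precision=4,suppress=True)
a=eyes.grab_frame("scene");b=eyes.grab_frame("side");w=eyes.grab_frame("wrist")
save("scene.png",a);save("side.png",b);save("wrist.png",w)
for n in ["scene","side"]:
    print(n,-cal(n)[2].T@cal(n)[3])
    for o in ["tree_red","tree_green","tree_blue","rack_full","free_slot","rack_spare","pile_top","pinecone","candle","wreath","jar","ribbon","secateurs"]:
        print(o,[(np.round(r["position"],3).tolist(),round(r["conf"],2),proj(cal(n),r["position"]).round().tolist()[0]) for r in recognise(n,o)])
print(telemetry.get_state())
E
```

```text
scene [ 1.044  -0.6577  1.2392]
tree_red [([0.679, -0.072, 0.022], 0.72, [312.0, 266.0]), ([0.479, 0.25, 0.085], 0.62, [322.0, 145.0])]
tree_green [([0.519, -0.293, 0.082], 0.61, [209.0, 281.0]), ([0.518, -0.424, 0.079], 0.54, [172.0, 318.0]), ([0.491, 0.207, 0.038], 0.32, [316.0, 166.0])]
tree_blue [([0.506, -0.232, 0.081], 0.88, [221.0, 261.0])]
rack_full [([0.509, -0.233, 0.039], 0.86, [223.0, 270.0]), ([0.656, -0.002, 0.074], 0.39, [321.0, 233.0])]
free_slot []
rack_spare [([0.485, 0.207, 0.04], 0.6, [314.0, 164.0])]
pile_top [([0.658, -0.003, 0.076], 0.62, [321.0, 234.0]), ([0.481, 0.249, 0.085], 0.53, [322.0, 146.0])]
pinecone [([0.387, -0.027, 0.041], 0.59, [239.0, 197.0]), ([0.523, 0.482, 0.068], 0.58, [374.0, 113.0])]
candle [([0.515, -0.008, 0.071], 0.67, [278.0, 209.0])]
wreath [([0.728, -0.352, 0.045], 0.78, [259.0, 353.0])]
jar [([0.524, 0.481, 0.071], 0.68, [374.0, 113.0])]
ribbon [([0.347, -0.454, 0.038], 0.58, [121.0, 295.0])]
secateurs [([0.7, 0.268, 0.012], 0.76, [384.0, 192.0]), ([0.514, -0.008, 0.071], 0.4, [278.0, 209.0])]
side [ 0.3167 -0.8906  1.0377]
tree_red 
[... 693 characters left out ...]
93, [371.0, 304.0])]
jar [([0.512, 0.48, 0.069], 0.74, [239.0, 126.0]), ([0.49, -0.252, 0.039], 0.27, [280.0, 289.0])]
ribbon [([0.335, -0.443, 0.032], 0.76, [237.0, 368.0])]
secateurs [([0.701, 0.266, 0.017], 0.69, [302.0, 164.0])]
{'t': 1.45, 'q': array([ 1.4601,  0.3586,  0.0119,  0.    , -1.2241, -0.2881]), 'qd': array([-0.001 , -0.0009,  0.0011, -0.0006, -0.001 ,  0.0002]), 'joint_efforts': array([ -0.0001, -58.2381,  29.3298,   7.0025,   0.0123,  -0.    ]), 'eef_pos': array([0.2621, 0.622 , 0.2266]), 'ee_rot': array([-3.1415,  0.    , -0.3988]), 'force': array([-0.9184, -0.5841,  0.3818]), 'moment': array([-0.0989, -0.0473,  0.0039]), 'gripper_force': 0.0, 'width': 0.08738402492462634}
```

View pics/scene.png

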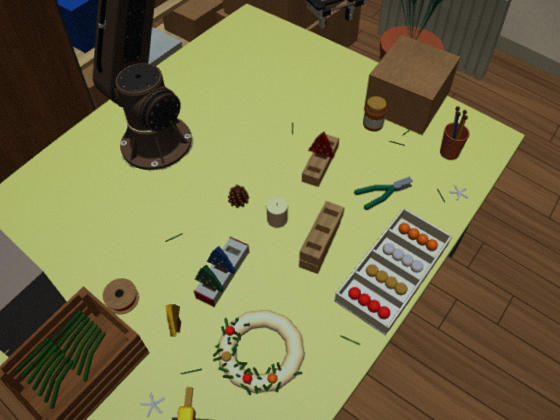

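View pics/side.png

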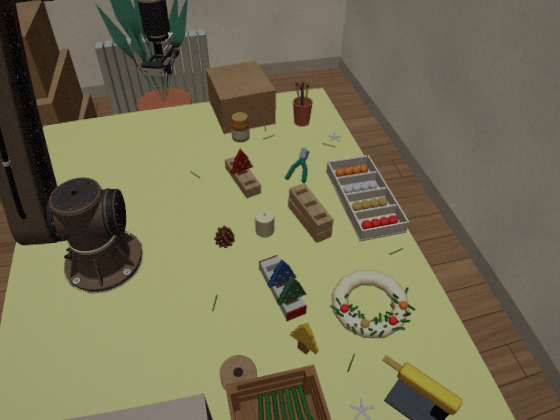

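The scene view (pixels) shows what could be taken for the red tree: the red cut-out at (322,145) in the plain rack, the yellow look-alike at (173,320), and the red balls at (370,303). I choose (322,145). In the white rack, green is near (208,280) and blue in the middle at (221,261), so the +y end slot near (237,250) looks free. Next I fit the rack poses from the masks.

```bash
cat >> h.py <<'E'
from scipy.optimize import minimize
def boxpts(x,y,a,z0,h,L=.18,W=.056):
    c,s=np.cos(a),np.sin(a); return np.array([[x+c*u-s*v,y+s*u+c*v,z] for u in(-W/2,W/2) for v in(-L/2,L/2) for z in(z0,z0+h)])
def hull(shape,pts,sc=4):
    m=np.zeros((shape[0]*sc,shape[1]*sc),np.uint8); cv2.fillConvexPoly(m,cv2.convexHull((pts*sc+sc/2).round().astype(np.int32)),1)
    return cv2.resize(m.astype(np.float32),shape[::-1],interpolation=cv2.INTER_AREA)
def fit(views,x0,z0,h,L=.18):
    # views: (cal, mask, ignore mask)
    def f(p):
        e=0
        for c,m,g in views:
            e+=(np.abs(hull(m.shape,proj(c,boxpts(*p,z0,h,L)))-m)*(~g)).sum()/m.sum()
        return e
    best=min((minimize(f,x0+np.array([0,0,d]),method="Nelder-Mead",options=dict(initial_simplex=x0+np.array([0,0,d])+np.array([[0,0,0],[.015,0,0],[0,.015,0],[0,0,.15]]),xatol=1e-4,fatol=1e-4)) for d in(-.4,0,.4)),key=lambda r:r.fun)
    return best.x,best.fun
def mask(n,o,near=None):
    r=trace(n,o); 
    if not r: return None
    if near is not None: r=sorted(r,key=lambda q:np.hypot(*(np.argwhere(q["mask"]).mean(0)[::-1]-near)))
    return r[0]["mask"]
E
python3 - <<'E'
from h import *
C={};M={}
for n in["scene","side"]:
    eyes.grab_frame(n);C[n]=cal(n)
P=dict(rack_spare=[.48,.21,.02],rack_full=[.51,-.24,.02],pile_top=[.655,0,.06])
T={}
for n in C:
    g=np.zeros((420,560),bool)
    for t,p in dict(tree_red=[.48,.23,.085],tree_green=[.51,-.29,.085],tree_blue=[.51,-.23,.085]).items():
        m=mask(n,t,proj(C[n],p)[0]); 
        if m is not None:
            print(n,t,np.argwhere(m).mean(0)[::-1].round(),m.sum()); g|=m
    T[n]=cv2.dilate(g.astype(np.uint8),np.ones((3,3)))>0
for o,p in P.items():
    v=[]
    for n in C:
        m=mask(n,o,proj(C[n],p)[0])
        print(n,o,np.argwhere(m).mean(0)[::-1].round(),m.sum(),proj(C[n],p).round())
        v.append((C[n],m,T[n]))
    z0,h=(0,.08) if o=="pile_top" else (0,.04)
    for zz in [(0,.08),(.04,.04)] if o=="pile_top" else [(0,.04)]:
        print(o,zz,fit(v,np.array([p[0],p[1],-.3]),*zz,L=.184 if o=="rack_full" else .18))
E
```

```text
scene tree_red [322. 147.] 398
scene tree_green [209. 280.] 439
scene tree_blue [221. 261.] 430
side tree_red [240. 163.] 332
side tree_green [291. 292.] 453
side tree_blue [281. 275.] 449
scene rack_spare [318. 165.] 697 [[313. 167.]]
side rack_spare [300. 165.] 344 [[245. 183.]]
rack_spare (0, 0.04) (array([0.48256444, 0.25651189, 0.13620875]), np.float64(2.7459119336191655))
scene rack_full [224. 271.] 1143 [[222. 276.]]
side rack_full [282. 290.] 819 [[286. 288.]]
rack_full (0, 0.04) (array([ 0.49946782, -0.23000014,  0.19121738]), np.float64(0.1301718294828531))
scene pile_top [322. 233.] 1391 [[321. 235.]]
side pile_top [311. 208.] 1219 [[312. 209.]]
pile_top (0, 0.08) (array([0.65257213, 0.01388367, 0.24179038]), np.float64(0.5720057276680217))
pile_top (0.04, 0.04) (array([0.65262107, 0.01051741, 0.23465984]), np.float64(0.13566153032296568))
```

```bash
cat >> h.py <<'E'
from scipy.spatial.transform import Rotation as Ro
def tool():
    s=telemetry.get_state(); return np.array(s["eef_pos"]),Ro.from_euler("xyz",s["ee_rot"]).as_matrix(),s
def shift(P):
    p,R,s=tool(); return (R.T@(np.array(P)-p)*1000).round(1), s["ee_rot"], s["t"]
E
python3 - <<'E'
from h import *
p,R,s=tool(); K,k,Rc,t=cal("wrist")
print(K,R.T@(-Rc.T@t-p)*1000, R.T@Rc.T@[0,0,1.], s["t"])
m=eyes.grab_frame("side")
v=[(cal(n),) for n in()]
L=[]
for n in("scene","side"):
    if n=="scene": eyes.grab_frame(n)
    q=[r for r in trace(n,"rack_spare")]; print(n,[(np.argwhere(r["mask"]).mean(0)[::-1].round(),r["conf"]) for r in q])
print(shift([.45,.12,.33]))
E
```

```text
[[344.01231662   0.         284.14312427]
 [  0.         344.01231662 209.23475199]
 [  0.           0.           1.        ]] [  68.73809277    1.18835604 -157.17166141] [-2.58142056e-01 -1.73265567e-04  9.66106955e-01] 2.15
scene [(array([319., 164.]), 0.82), (array([121., 296.]), 0.22)]
side [(array([244., 179.]), 0.96)]
(array([ 368.1,  389.6, -103.4]), array([ 3.14159008e+00, -3.44063447e-05, -3.98837139e-01]), 2.35)
```

```bash
python3 -c "
import cv2
a=cv2.imread('pics/scene.png')[110:200,270:370];b=cv2.imread('pics/side.png')[130:220,190:290]
cv2.imwrite('pics/crop1.png',cv2.resize(cv2.hconcat([a,b]),None,fx=4,fy=4,interpolation=cv2.INTER_CUBIC))"
```

```text
(no output)
```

View pics/crop1.png

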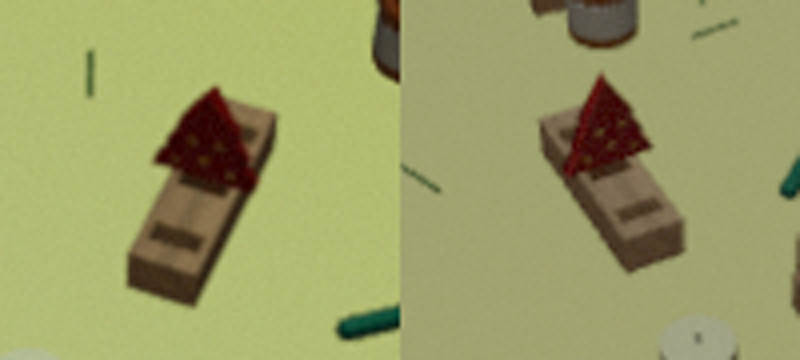

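The crop shows the red speckled tree in the middle slot of the plain rack, so the choice is confirmed. I'll move the wrist over it.

Emit:
servo_tool([
  [[32,25,-10,0],[32,25,-10,0],[32,25,-10,0],[32,25,-10,0],[32,25,-10,0],[32,25,-10,0],[32,25,-10,0],[32,25,-10,0],[32,25,-10,0],[32,25,-10,0]],
])

```text
t: 3.18
eef_pos: [0.4597, 0.2668, 0.3272]
ee_rot: [-3.141, -0.0, -0.398]
force: [1.6, 0.6, 1.1]
width: 0.0874
gripper_force: 0.0
```

Emit:
servo_tool([
  [[33,26,0,0],[0,0,0,-0.12],[0,0,0,-0.12],[0,0,0,-0.12],[0,0,0,-0.12],[0,0,0,0],[0,0,0,0],[0,0,0,0],[0,0,0,0],[0,0,0,0]],
])

```text
t: 4.02
eef_pos: [0.4793, 0.2323, 0.3262]
ee_rot: [-3.142, -0.0, 0.08]
force: [-0.4, -0.5, 0.9]
width: 0.0873
gripper_force: 0.0
```

```bash
python3 - <<'E'
from h import *
C={};V=[];T=[]
for n in("scene","side","wrist"):
    C[n]=cal(n); im=eyes.grab_frame(n)
    if n=="wrist": save("w1.png",im)
    t=mask(n,"tree_red",proj(C[n],[.48,.23,.085])[0]); m=mask(n,"rack_spare",proj(C[n],[.482,.22,.03])[0])
    if m is None or t is None: print(n,"none");continue
    print(n,np.argwhere(m).mean(0)[::-1].round(),m.sum(),t.sum())
    V.append((C[n],m,cv2.dilate(t.astype(np.uint8),np.ones((3,3)))>0))
    np.save(n+"_t.npy",t)
for v in (V,)+tuple([x] for x in V): print(fit(v,np.array([.48,.22,.1]),0,.04))
print(tool()[2]["eef_pos"],tool()[2]["ee_rot"],tool()[2]["t"])
E
```

```text
scene [319. 165.] 793 407
side [243. 179.] 686 321
wrist [270. 171.] 5469 965
(array([0.47688721, 0.25176173, 0.26065196]), np.float64(0.15463891764207793))
(array([0.4787788 , 0.25090143, 0.26657917]), np.float64(0.05296343001261034))
(array([0.47634756, 0.25173258, 0.26985983]), np.float64(0.052387026239067054))
(array([0.47645185, 0.25158569, 0.25675319]), np.float64(0.021393307734503566))
[0.47933759 0.23219823 0.32616969] [3.14155326e+00 3.70970500e-05 8.10827878e-02] 4.4667
```

View pics/w1.png

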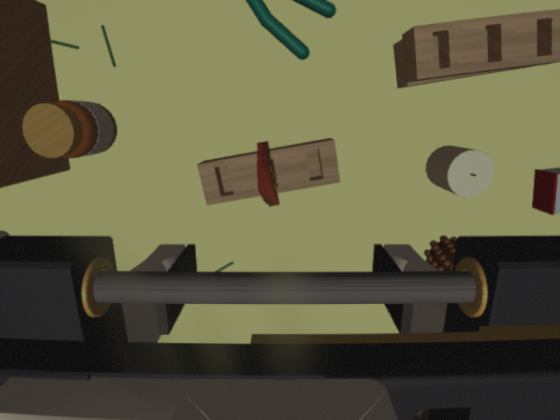

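Wrist view: the tree is seen edge-on at (267,175), mid-rack, with the rack at (270,171). I'll check the tree's pose and height with a three-view fit, and fit the white rack and pile as seen from here later.

```bash
cat >> h.py <<'E'
def treepts(x,y,a,z):
    c,s=np.cos(a),np.sin(a); return np.array([[x+c*u-s*v,y+s*u+c*v,z+h] for u,h in((-.041,.045),(.041,.045),(-.017,.1),(.017,.1),(-.001,.13),(.001,.13)) for v in(-.007,.007)])
def fittree(views,x0):
    f=lambda p:sum(np.abs(hull(m.shape,proj(c,treepts(*p)))-m).sum()/m.sum() for c,m in views)
    r=minimize(f,x0,method="Nelder-Mead",options=dict(initial_simplex=np.array(x0)+np.array([[0]*4,[.01,0,0,0],[0,.01,0,0],[0,0,.1,0],[0,0,0,.01]]),xatol=1e-4,fatol=1e-4)); return r.x,r.fun
E
python3 - <<'E'
from h import *
V=[(cal(n),np.load(n+"_t.npy")) for n in("scene","side","wrist")]
print(fittree(V,[.4765,.2515,.258,.01]))
x,y,a=.4765,.2515,.258
print(shift([x,y,.22]), a-tool()[2]["ee_rot"][2])
E
```

```text
(array([0.47680083, 0.2510539 , 0.24955445, 0.00619722]), np.float64(0.46466479939556304))
(array([ -1.3, -19.5, 106.2]), array([3.14155326e+00, 3.70970500e-05, 8.10827878e-02]), 4.4667) 0.17691721224664692
```

Emit:
servo_tool([
  [[-1.3,-19.5,20,0],[0,0,25,-0.0885],[0,0,25,-0.0885],[0,0,30,0],[0,0,30,0],[0,0,30,0],[0,0,30,0],[0,0,25,0],[0,0,20,0],[0,0,0,0]],
], claw=-0.2, grip_force=20)

```text
t: 5.3
eef_pos: [0.4744, 0.2496, 0.0872]
ee_rot: [3.138, 0.006, 0.257]
force: [-0.3, -0.3, 0.3]
width: 0.0527
gripper_force: 0.0
```

```bash
python3 - <<'E'
from h import *
p,R,s=tool();print(shift([.4767,.2513,.091]),s["force"],s["width"])
c=cal("wrist");im=eyes.grab_frame("wrist");save("w2.png",im)
print(proj(c,[[.4767,.2513,.14],[.4767,.2513,.1]]))
E
```

```text
(array([ 2.7, -1. , -3.8]), array([3.13842024, 0.00630161, 0.2572541 ]), 5.3) [-0.33229286 -0.33736706  0.27451878] 0.05271022098758869
[[280.21389114 315.76643544]
 [280.85922239 266.56832171]]
```

View pics/w2.png

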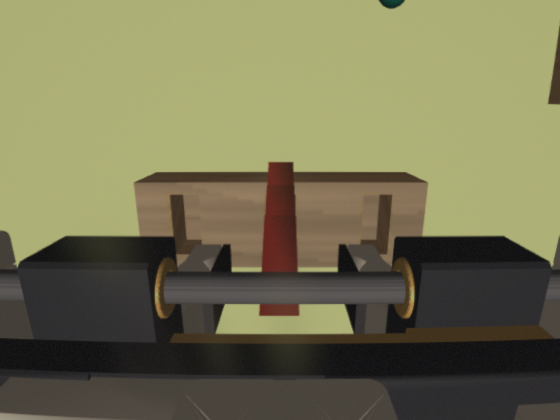

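The tree is centred between the fingers (x≈280; the fingers are at 215 and 350), so I'll close.

Emit:
servo_tool([
  [[0,0,0,0],[0,0,0,0],[0,0,0,0],[0,0,0,0],[0,0,0,0],[0,0,0,0],[0,0,0,0],[0,0,0,0],[0,0,0,0],[0,0,0,0]],
], claw=1, grip_force=25)

```text
t: 6.18
eef_pos: [0.4766, 0.2517, 0.0916]
ee_rot: [-3.141, -0.0, 0.258]
force: [-2.3, -0.4, 5.6]
width: 0.0137
gripper_force: 25.0
```

Emit:
servo_tool([
  [[0,0,-5,0],[0,0,-10,0],[0,0,-15,0],[0,0,-20,0],[0,0,-20,0],[0,0,-20,0],[0,0,-20,0],[0,0,-10,0],[0,0,0,0],[0,0,0,0]],
])

```text
t: 7.02
eef_pos: [0.4763, 0.2516, 0.2113]
ee_rot: [-3.141, -0.0, 0.258]
force: [-0.8, 0.3, -0.8]
width: 0.0141
gripper_force: 25.0
```

Emit:
servo_tool([
  [[-4,20,0,0],[-9,38,0,0],[-9,38,0,0],[-9,38,0,0],[-9,38,0,0],[-9,38,0,0],[-9,38,0,0],[-9,38,0,0],[-9,38,0,0],[-9,38,0,0]],
])

```text
t: 7.85
eef_pos: [0.4855, -0.122, 0.2098]
ee_rot: [-3.141, 0.002, 0.258]
force: [1.4, 0.6, -0.6]
width: 0.0136
gripper_force: 25.0
```

Emit:
servo_tool([
  [[-9,38,0,0],[-2,10,0,0],[0,0,0,0.065],[0,0,0,0],[0,0,0,0],[0,0,0,0],[0,0,0,0],[0,0,0,0],[0,0,0,0],[0,0,0,0]],
])

```text
t: 8.68
eef_pos: [0.4884, -0.169, 0.2113]
ee_rot: [3.142, -0.0, 0.194]
force: [0.4, -0.2, -0.7]
width: 0.0144
gripper_force: 25.0
```

```bash
python3 - <<'E'
from h import *
C={};V=[]
for n in("wrist","scene","side"):
    C[n]=cal(n); im=eyes.grab_frame(n)
    if n=="wrist": save("w3.png",im)
    g=np.zeros((420,560),bool)
    for o,p in dict(tree_red=[.488,-.171,.2],tree_green=[.505,-.29,.085],tree_blue=[.5,-.23,.085]).items():
        for r in trace(n,o):
            if r["conf"]>.3: g|=r["mask"]
    m=mask(n,"rack_full",proj(C[n],[.5,-.23,.03])[0])
    if m is None: print(n,"none");continue
    print(n,m.sum(),np.argwhere(m).mean(0)[::-1].round())
    g=cv2.dilate(g.astype(np.uint8),np.ones((3,3)))>0
    V.append((C[n],m,g)); 
    for k in("free_slot",): print(k,[(r["position"],r["conf"]) for r in recognise(n,k)])
for v in (V,)+tuple([x] for x in V): print(fit(v,np.array([.5,-.23,.19]),0,.04,L=.184))
print(proj(C["wrist"],[[.488,-.171,.04],[.5,-.23,.04]]))
print(tool()[2]["eef_pos"],tool()[2]["ee_rot"],tool()[2]["t"])
E
```

```text
wrist 5974 [329. 186.]
free_slot [([0.6219, 0.0104, 0.0229], 0.36)]
scene 1217 [223. 271.]
free_slot []
side 788 [281. 289.]
free_slot []
(array([ 0.49865171, -0.22922603,  0.18726982]), np.float64(0.21257351877370667))
(array([ 0.49772262, -0.22816958,  0.18582844]), np.float64(0.030810595915634415))
(array([ 0.49818406, -0.22897109,  0.18114384]), np.float64(0.07513352506162695))
(array([ 0.500344  , -0.22930564,  0.18361022]), np.float64(0.06376903553299493))
[[285.39809172 190.65616373]
 [347.08802171 190.26941166]]
[ 0.4883479  -0.16938699  0.21120252] [-3.14158283e+00 -1.56458466e-05  1.93205245e-01] 9.5833
```

View pics/w3.png

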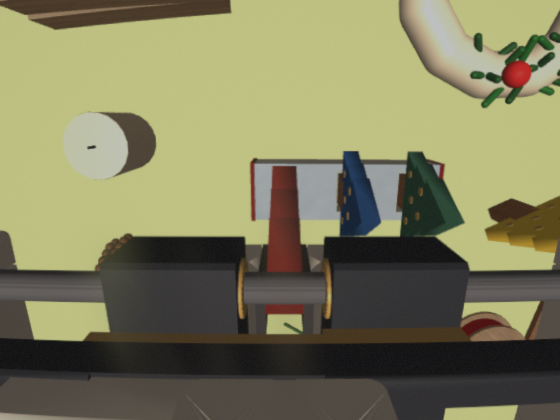

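```bash
python3 - <<'E'
from h import *
p,R,s=tool(); c=cal("wrist")
im=cv2.imread("pics/w3.png")[:,:,::-1].astype(int)
red=(im[...,0]>50)&(im[...,0]>2.2*im[...,1])&(im[...,0]>1.8*im[...,2])
for v in(170,175,180,185,190,195,200,205,210,215,225): 
    u=np.where(red[v,240:460])[0]+240; print(v,u.min(),u.max(), [ (g[0],g[-1]) for g in np.split(u,np.where(np.diff(u)>2)[0]+1)])
T=lambda a,b,z:p+R@np.array([a,b,z])
zb=.1-.019
print("foot front bottom",proj(c,[T(.015,-.007,zb),T(.015,.007,zb),T(.015,-.007,zb-.04),T(.015,.007,zb-.04),T(.041,0,zb-.045)]).round(1))
wh=(im.min(2)>85)&(im.max(2)-im.min(2)<35)
for v in(170,180,190,200,210): print(v,np.where(wh[v,240:460])[0][[0,-1]]+240)
for u in(262,305,320,390): print(u,np.where(wh[140:240,u])[0][[0,-1]]+140)
for x,y,a in((.4977,-.2282,.186),(.4987,-.2292,.1873)):
    print(proj(c,boxpts(x,y,a,.04,0,.184)[::2]).round(1).tolist(),proj(c,boxpts(x,y,a,.04,0,.18)[::2]).round(1).tolist())
E
```

```text
170 251 442 [(np.int64(251), np.int64(252)), (np.int64(274), np.int64(277)), (np.int64(441), np.int64(442))]
175 252 441 [(np.int64(252), np.int64(252)), (np.int64(274), np.int64(276)), (np.int64(440), np.int64(441))]
180 252 276 [(np.int64(252), np.int64(252)), (np.int64(274), np.int64(276))]
185 252 277 [(np.int64(252), np.int64(252)), (np.int64(273), np.int64(273)), (np.int64(276), np.int64(277))]
190 252 253 [(np.int64(252), np.int64(253))]
195 252 272 [(np.int64(252), np.int64(253)), (np.int64(272), np.int64(272))]
200 252 253 [(np.int64(252), np.int64(253))]
205 252 253 [(np.int64(252), np.int64(253))]
210 252 253 [(np.int64(252), np.int64(253))]
215 252 253 [(np.int64(252), np.int64(253))]
225 271 271 [(np.int64(271), np.int64(271))]
foot front bottom [[273.4 195. ]
 [293.1 195. ]
 [271.3 209.6]
 [294.8 209.6]
 [283.  167.3]]
170 [254 439]
180 [254 398]
190 [255 397]
200 [255 396]
210 [255 395]
262 [159 219]
305 [163 219]
320 [163 219]
390 [164 219]
[[433.7, 219.9], [250.7, 218.8], [440.4, 164.4], [249.6, 162.6]] [[431.8, 219.9], [252.7, 218.9], [438.4, 164.3], [251.7, 162.6]]
[[435.0, 219.0], [251.9, 218.2], [441.6, 163.4], [250.8, 161.9]] [[433.0, 219.0], [253.9, 218.2], [439.6, 163.4], [252.9, 161.9]]
```

```bash
python3 - <<'E'
from h import *
p,R,s=tool(); c=cal("wrist")
im=cv2.imread("pics/w3.png")[:,:,::-1].astype(int)
for v in(169,178,200,225,300): print(v,[tuple(im[v,u]) for u in list(range(262,278,1))],'|',[tuple(im[v,u]) for u in range(291,306,1)])
T=lambda a,b,z:p+R@np.array([a,b,z])
print(proj(c,[T(.0,b,z) for z in(-.011,-.019,.02) for b in(-.007,.007)]+[T(.041,b,.036) for b in(-.007,.007)]).round(1).tolist())
E
```

```text
169 [(np.int64(160), np.int64(165), np.int64(167)), (np.int64(160), np.int64(165), np.int64(167)), (np.int64(161), np.int64(165), np.int64(167)), (np.int64(160), np.int64(165), np.int64(166)), (np.int64(159), np.int64(165), np.int64(166)), (np.int64(159), np.int64(164), np.int64(166)), (np.int64(159), np.int64(164), np.int64(165)), (np.int64(161), np.int64(165), np.int64(167)), (np.int64(159), np.int64(163), np.int64(164)), (np.int64(152), np.int64(149), np.int64(149)), (np.int64(134), np.int64(107), np.int64(105)), (np.int64(116), np.int64(58), np.int64(52)), (np.int64(110), np.int64(49), np.int64(37)), (np.int64(108), np.int64(47), np.int64(38)), (np.int64(105), np.int64(46), np.int64(38)), (np.int64(102), np.int64(46), np.int64(36))] | [(np.int64(69), np.int64(37), np.int64(29)), (np.int64(67), np.int64(38), np.int64(30)), (np.int64(66), np.int64(38), np.int64(31)), (np.int64(63), np.int64(37), np.int64(28)), (np.int64(68), np.int64(51), np.int64(47)), (np.int64(114), np.int64(112), np.int64(113)), (np.int64(154), np.int64(158), np.int64(160)), (np.int64(157), np.int64(162), np.in
[... 5425 characters left out ...]
(np.int64(92), np.int64(87), np.int64(84)), (np.int64(91), np.int64(86), np.int64(84)), (np.int64(93), np.int64(88), np.int64(84)), (np.int64(92), np.int64(87), np.int64(83)), (np.int64(93), np.int64(87), np.int64(84)), (np.int64(92), np.int64(88), np.int64(84)), (np.int64(93), np.int64(88), np.int64(84)), (np.int64(92), np.int64(88), np.int64(85)), (np.int64(92), np.int64(86), np.int64(83)), (np.int64(92), np.int64(87), np.int64(85)), (np.int64(92), np.int64(88), np.int64(84)), (np.int64(93), np.int64(87), np.int64(84)), (np.int64(92), np.int64(88), np.int64(85))]
[[267.7, 270.1], [298.0, 270.1], [266.9, 277.9], [298.7, 277.9], [270.3, 245.9], [295.8, 245.9], [270.6, 167.3], [295.4, 167.3]]
```

The wrist and tree-edge checks agree within about 1 mm. Slot centre ≈ (0.4875, -0.170), so I'll descend.

Emit:
servo_tool([
  [[-1.5,0,15,0.007],[0,0,20,0],[0,0,20,0],[0,0,15,0],[0,0,10,0],[0,0,5,0],[0,0,0,0],[0,0,0,0],[0,0,4,0],[0,0,4,0]],
])

```text
t: 10.42
eef_pos: [0.4876, -0.1697, 0.119]
ee_rot: [3.141, -0.002, 0.186]
force: [-0.4, -0.1, -1.2]
width: 0.0141
gripper_force: 25.0
```

```bash
python3 - <<'E'
from h import *
p,R,s=tool(); c=cal("wrist")
im=eyes.grab_frame("wrist");save("w4.png",cv2.resize(im[130:270,230:470],None,fx=3,fy=3,interpolation=cv2.INTER_CUBIC))
print(p,s["ee_rot"],s["force"],s["t"])
E
```

```text
[ 0.48764788 -0.1697122   0.11895124] [ 3.14114035e+00 -2.12690929e-03  1.86280442e-01] [-0.40391872 -0.12632911 -1.22201406] 10.4167
```

View pics/w4.png

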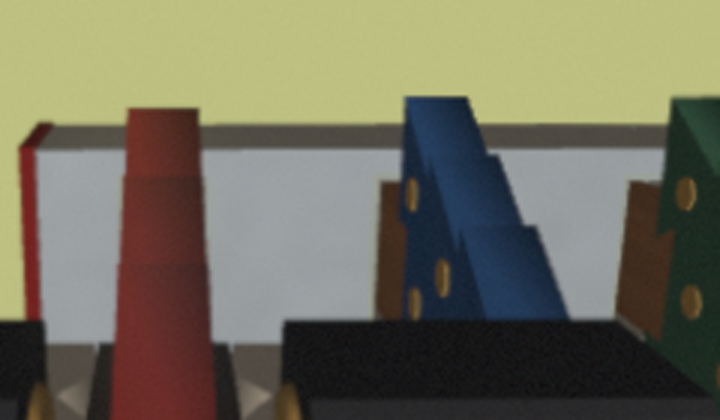

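The foot is at the slot mouth (red tree at u≈165 in the crop) with no contact force. Carrying on down.

Emit:
servo_tool([
  [[0,0,4,0],[0,0,4,0],[0,0,4,0],[0,0,4,0],[0,0,4,0],[0,0,3,0],[0,0,2,0],[0,0,0,0],[0,0,0,0],[0,0,0,0]],
])

```text
t: 11.3
eef_pos: [0.487, -0.1697, 0.0933]
ee_rot: [3.141, -0.0, 0.186]
force: [-0.3, 0.9, -1.7]
width: 0.0138
gripper_force: 25.0
```

Emit:
servo_tool([
  [[0,0,0.8,0],[0,0,0.8,0],[0,0,0.6,0],[0,0,0,0],[0,0,0,0],[0,0,0,0],[0,0,0,0],[0,0,0,0],[0,0,0,0],[0,0,0,0]],
])

```text
t: 12.13
eef_pos: [0.4871, -0.1697, 0.0916]
ee_rot: [3.141, -0.001, 0.186]
force: [-1.6, 0.3, 4.4]
width: 0.0141
gripper_force: 25.0
```

Seated: there is contact, at the same height as when it was grasped. I'll release part-way and retreat.

Emit:
servo_tool([
  [[0,0,0,0],[0,0,0,0],[0,0,0,0],[0,0,0,0],[0,0,0,0],[0,0,0,0],[0,0,-5,0],[0,0,-10,0],[0,0,-15,0],[0,0,-20,0]],
], claw=0.2)

```text
t: 12.97
eef_pos: [0.4862, -0.1697, 0.1414]
ee_rot: [-3.141, 0.002, 0.186]
force: [0.4, -0.0, 0.5]
width: 0.0346
gripper_force: 0.0
```

Emit:
servo_tool([
  [[0,0,-25,0],[0,0,-30,0],[0,0,-30,0],[0,0,-30,0],[0,0,-20,0],[0,0,0,0],[0,0,0,0],[0,0,0,0],[0,0,0,0],[0,0,0,0]],
])

```text
t: 13.8
eef_pos: [0.4863, -0.1696, 0.2751]
ee_rot: [-3.141, 0.002, 0.186]
force: [-0.6, 0.3, -0.3]
width: 0.0351
gripper_force: 0.0
```

```bash
python3 - <<'E'
from h import *
p,R,s=tool(); print(p,s["ee_rot"])
im=eyes.grab_frame("wrist");a=eyes.grab_frame("scene");b=eyes.grab_frame("side")
z=lambda a,x,y:cv2.resize(a[y:y+90,x:x+90],(280,280),interpolation=cv2.INTER_CUBIC)
save("p5.png",np.hstack([cv2.resize(im,(373,280))[:, 93:333],z(a,180,220),z(b,235,230)]))
M=[(cal(n),mask(n,"tree_red",proj(cal(n),[.487,-.17,.085])[0])) for n in("wrist","scene","side")]
print([m.sum() for _,m in M]);print(fittree(M,[.4875,-.17,.186,.01]))
E
```

```text
[ 0.48633148 -0.16963188  0.27512067] [-3.14117168e+00  1.72880920e-03  1.86158958e-01]
[np.int64(1080), np.int64(439), np.int64(436)]
(array([ 0.48856239, -0.17019891,  0.19651123,  0.00831964]), np.float64(0.39959219596207984))
```

View pics/p5.png

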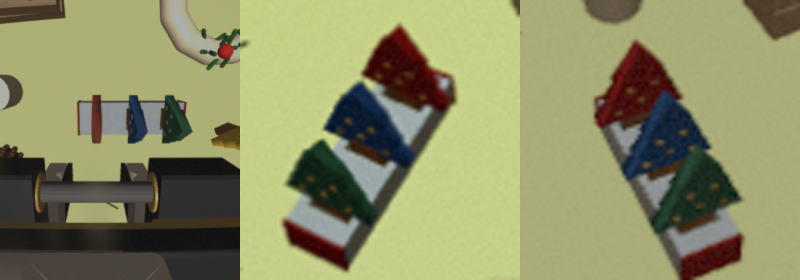

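The red tree stands upright in the end slot beside blue and green (left crop, u≈97). Next I look at the pile from above, then go back to the empty rack.

Emit:
servo_tool([
  [[21,-17,-8,0],[22,-18,-8,0],[22,-18,-8,0],[22,-18,-8,0],[22,-18,-8,0],[22,-18,-8,0],[21,-17,-8,0],[21,-17,-8,0],[0,0,0,0],[0,0,0,0]],
], claw=-1)

```text
t: 14.93
eef_pos: [0.6315, 0.0021, 0.3392]
ee_rot: [3.142, 0.001, 0.188]
force: [-1.1, -0.5, 0.4]
width: 0.0872
gripper_force: 0.0
```

```bash
cat > pile.py <<'E'
from h import *
V=[]
for n in("wrist","scene","side"):
    c=cal(n); eyes.grab_frame(n); m=mask(n,"pile_top",proj(c,[.6526,.0105,.06])[0])
    if m is None: print("none",n); continue
    print(n,m.sum(),np.argwhere(m).mean(0)[::-1].round()); V.append((c,m,np.zeros_like(m)))
for v in [V]+[[x] for x in V]:
    print(fit(v,np.array([.6526,.0105,.235]),.04,.04), fit(v,np.array([.6526,.0105,.235]),0,.08))
print(tool()[2]["eef_pos"],tool()[2]["ee_rot"],tool()[2]["t"])
E
python3 pile.py
```

```text
wrist 6995 [280. 157.]
scene 1484 [321. 233.]
side 1181 [311. 208.]
(array([0.65130276, 0.01119934, 0.22623412]), np.float64(0.17917039412167723)) (array([0.65075024, 0.01177867, 0.21251888]), np.float64(0.6449118915791381))
(array([0.65045027, 0.01065672, 0.22243551]), np.float64(0.0367047891350965)) (array([0.6497504 , 0.01048905, 0.22527336]), np.float64(0.052251608291636886))
(array([0.65156905, 0.01100986, 0.2414544 ]), np.float64(0.040894541778975745)) (array([0.64582663, 0.01955498, 0.24859538]), np.float64(0.17507580862533692))
(array([0.65267813, 0.01111842, 0.19820811]), np.float64(0.06662785774767147)) (array([0.66035031, 0.03099805, 0.16495025]), np.float64(0.26635266723116))
[6.30306992e-01 1.88995950e-04 3.40196023e-01] [ 3.14156670e+00 -1.84724532e-04  1.85433677e-01] 15.2333
```

Emit:
servo_tool([
  [[-13.1,-34.4,8,0],[-13.1,-34.4,8,0],[-13.1,-34.4,8,0],[-13.1,-34.4,8,0],[-13.1,-34.4,8,0],[-13.1,-34.4,8,0],[-13.1,-34.4,8,0],[-13.1,-34.4,8,0],[0,0,0,0.12],[0,0,0,0.12]],
])

```text
t: 16.07
eef_pos: [0.4754, 0.2531, 0.2759]
ee_rot: [-3.142, 0.0, -0.056]
force: [0.2, -0.0, 0.1]
width: 0.0879
gripper_force: 0.0
```

Emit:
servo_tool([
  [[0,0,0,0.12],[0,0,0,0.12],[0,0,0,0.12],[0,0,0,0.12],[0,0,0,0.12],[0,0,0,0.12],[0,0,0,0.12],[0,0,0,0.12],[0,0,0,0.12],[0,0,0,0.12]],
])

```text
t: 16.9
eef_pos: [0.4768, 0.2513, 0.2763]
ee_rot: [-3.141, 0.0, -1.26]
force: [0.3, -0.6, 0.7]
width: 0.0879
gripper_force: 0.0
```

Emit:
servo_tool([
  [[0,0,0,0.06],[0,0,0,0],[0,0,0,0],[0,0,0,0],[0,0,0,0],[0,0,0,0],[0,0,0,0],[0,0,0,0],[0,0,0,0],[0,0,0,0]],
])

```text
t: 17.73
eef_pos: [0.4768, 0.252, 0.2759]
ee_rot: [3.141, -0.0, -1.314]
force: [0.0, -0.5, -0.1]
width: 0.0877
gripper_force: 0.0
```

```bash
cat > spare.py <<'E'
from h import *
V=[]; x0=np.array([.4765,.2515,.258])
for n in("wrist","scene","side"):
    c=cal(n); im=eyes.grab_frame(n); m=mask(n,"rack_spare",proj(c,[x0[0],x0[1],.03])[0])
    if n=="wrist": save("w6.png",im)
    if m is None: print("none",n); continue
    print(n,m.sum(),np.argwhere(m).mean(0)[::-1].round(),proj(c,[x0[0],x0[1],.03])[0]); V.append((c,m,np.zeros_like(m)))
for v in [V]+[[x] for x in V]: print(fit(v,x0,0,.04))
print(tool()[2]["eef_pos"],tool()[2]["ee_rot"],tool()[2]["t"])
E
python3 spare.py
```

```text
wrist 7514 [284. 174.] [283.61486903 178.07823989]
scene 1073 [320. 160.] [320.13498632 156.58040044]
side 845 [243. 176.] [241.50915369 173.09675514]
(array([0.47674854, 0.25148809, 0.25481993]), np.float64(0.148218639327076))
(array([0.47614242, 0.25138193, 0.25154702]), np.float64(0.020112456747404844))
(array([0.47804653, 0.25226899, 0.26476507]), np.float64(0.049918452935694316))
(array([0.47758618, 0.25094059, 0.24876054]), np.float64(0.04504437869822485))
[0.47683561 0.25194314 0.2759577 ] [ 3.14151898e+00 -4.41948690e-05 -1.31379370e+00] 18.0333
```

View pics/w6.png

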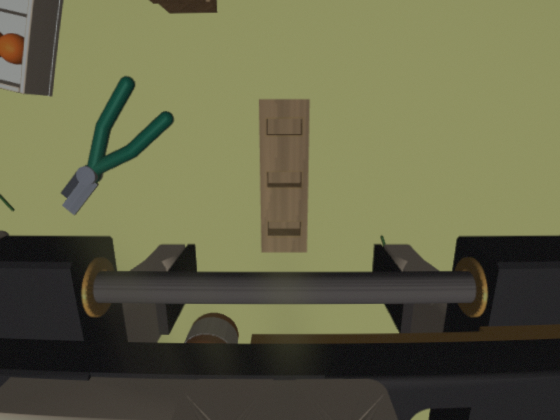

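The empty rack sits squarely between the fingers (u≈284, rows 98–252), so I'll descend gently.

Emit:
servo_tool([
  [[0,0,15,0],[0,0,30,0],[0,0,35,0],[0,0,35,0],[0,0,35,0],[0,0,30,0],[0,0,25,0],[0,0,15,0],[0,0,10,0],[0,0,5,0]],
])

```text
t: 18.87
eef_pos: [0.4765, 0.2516, 0.0397]
ee_rot: [3.14, -0.001, -1.314]
force: [0.4, -0.0, 0.2]
width: 0.0876
gripper_force: 0.0
```

Emit:
servo_tool([
  [[0,0,10,0],[0,0,10,0],[0,0,6,0],[0,0,4,0],[0,0,3,0],[0,0,0,0],[0,0,0,0],[0,0,0,0],[0,0,0,0],[0,0,0,0]],
])

```text
t: 19.7
eef_pos: [0.477, 0.2522, 0.0084]
ee_rot: [-3.141, 0.0, -1.314]
force: [-1.0, -0.8, -0.2]
width: 0.0874
gripper_force: 0.0
```

Emit:
servo_tool([
  [[0,0,0,0],[0,0,0,0],[0,0,0,0],[0,0,0,0],[0,0,0,0],[0,0,0,0],[0,0,0,0],[0,0,0,0],[0,0,0,0],[0,0,0,0]],
], claw=1, grip_force=40)

```text
t: 20.53
eef_pos: [0.4769, 0.252, 0.008]
ee_rot: [-3.141, 0.0, -1.314]
force: [0.7, 0.7, 0.6]
width: 0.0559
gripper_force: 40.0
```

Emit:
servo_tool([
  [[0,0,-5,0],[0,0,-10,0],[0,0,-20,0],[0,0,-25,0],[0,0,-25,0],[0,0,-25,0],[0,0,-25,0],[0,0,-25,0],[0,0,-10,0],[0,0,0,0]],
])

```text
t: 21.37
eef_pos: [0.4778, 0.2529, 0.181]
ee_rot: [-3.137, 0.003, -1.314]
force: [-0.1, -0.2, -3.4]
width: 0.056
gripper_force: 40.0
```

Emit:
servo_tool([
  [[15,-6,0,0],[30,-12,0,0],[33,-13,0,0],[33,-13,0,0],[33,-13,0,0],[33,-13,0,0],[33,-13,0,0],[32,-12,0,0],[20,-7,0,0],[14,-5,0,0]],
])

```text
t: 22.2
eef_pos: [0.6503, 0.0098, 0.1751]
ee_rot: [3.138, 0.0, -1.316]
force: [0.2, 0.4, -3.6]
width: 0.0558
gripper_force: 40.0
```

Emit:
servo_tool([
  [[0,0,0,0.033],[0,0,0,0],[0,0,0,0],[0,0,0,0],[0,0,0,0],[0,0,0,0],[0,0,0,0],[0,0,0,0],[0,0,0,0],[0,0,0,0]],
])

```text
t: 23.03
eef_pos: [0.6505, 0.0123, 0.1781]
ee_rot: [-3.141, 0.0, -1.347]
force: [-0.3, -0.5, -3.0]
width: 0.0559
gripper_force: 40.0
```

```bash
python3 - <<'E'
from h import *
p,R,s=tool(); print(p,s["ee_rot"],s["force"],s["width"],s["t"])
ims=[]
for n in("wrist","scene","side"):
    c=cal(n); im=eyes.grab_frame(n)
    d=cv2.resize(im,None,fx=3,fy=3,interpolation=cv2.INTER_CUBIC)
    for z in((.04,.04),(p[2]-.008,.04)) :
      for ctr in ((.651,.011,.224),) if z[0]==.04 else ((p[0],p[1],s["ee_rot"][2]+np.pi/2),):
        q=proj(c,boxpts(*ctr,*z)); b=q.reshape(2,2,2,2)
        for i in range(8):
            for j in range(i+1,8):
                if bin(i^j).count("1")==1: cv2.line(d,*[tuple(int(t) for t in (q[k]*3+1)) for k in(i,j)],(0,255,255) if z[0]==.04 else (255,0,255),1)
    o=(proj(c,[.651,.011,.1])[0]*3).astype(int); o=[np.clip(o[0]-190,0,1680-390),np.clip(o[1]-270,0,1260-540)]
    ims.append(d[o[1]:o[1]+540,o[0]:o[0]+390] if n!="wrist" else cv2.resize(im,(0,0),fx=1,fy=1)[:0])
save("p7.png",np.hstack(ims[1:]))
E
```

```text
[0.65047472 0.01233192 0.17809766] [-3.14141032e+00  2.38052841e-05 -1.34661765e+00] [-0.263534   -0.50287779 -3.0418244 ] 0.05594592827682591 23.0333
```

View pics/p7.png

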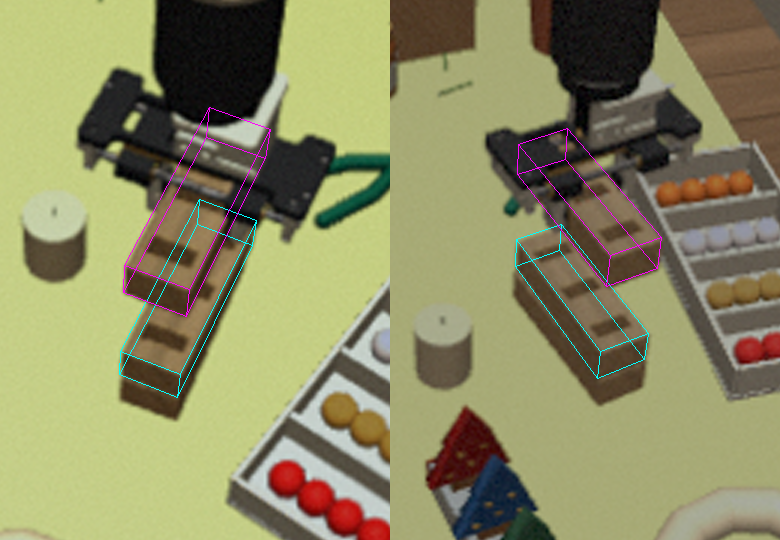

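Overlay: pile (cyan) and held rack (magenta) both match the images. I'll make a small shift and lower to just above the pile.

Emit:
servo_tool([
  [[0.8,-0.5,10,-0.002],[0,0,15,0],[0,0,15,0],[0,0,15,0],[0,0,12,0],[0,0,8,0],[0,0,5,0],[0,0,3,0],[0,0,0,0],[0,0,0,0]],
])

```text
t: 24.02
eef_pos: [0.6516, 0.0116, 0.0955]
ee_rot: [-3.141, -0.0, -1.345]
force: [-0.3, -0.4, -2.5]
width: 0.0558
gripper_force: 40.0
```

```bash
python3 - <<'E'
from h import *
p,R,s=tool(); print(p,s["ee_rot"],s["force"],s["t"])
ims=[]
for n in("scene","side"):
    c=cal(n); im=eyes.grab_frame(n)
    o=proj(c,[.651,.011,.07])[0].astype(int)
    ims.append(cv2.resize(im[o[1]-48:o[1]+52,o[0]-40:o[0]+40],(400,500),interpolation=cv2.INTER_CUBIC))
save("p8.png",np.hstack(ims))
E
```

```text
[0.65155591 0.01160599 0.09549718] [-3.14080158e+00 -1.20049572e-04 -1.34464298e+00] [-0.33722396 -0.39938189 -2.54092835] 24.0167
```

View pics/p8.png

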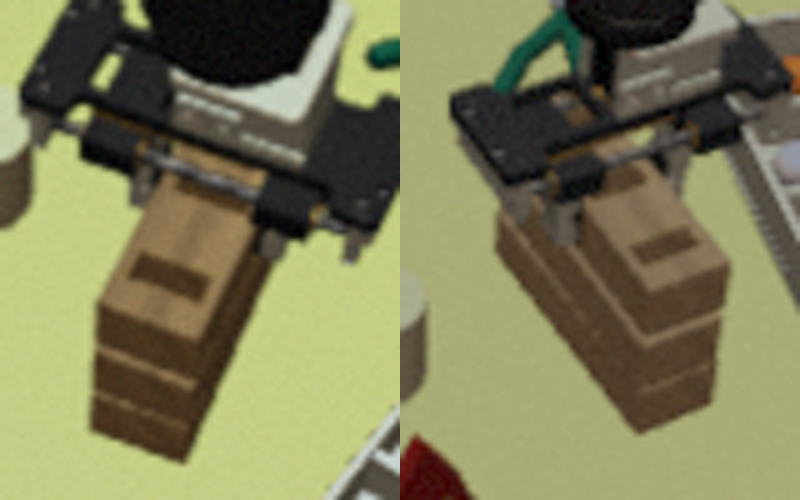

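The rack hovers square over the pile: corners line up in both views with a gap of about 7 mm. Lowering.

Emit:
servo_tool([
  [[0,0,2,0],[0,0,2,0],[0,0,1,0],[0,0,1,0],[0,0,0.5,0],[0,0,0,0],[0,0,0,0],[0,0,0,0],[0,0,0,0],[0,0,0,0]],
])

```text
t: 24.95
eef_pos: [0.6512, 0.0115, 0.0885]
ee_rot: [-3.142, 0.0, -1.345]
force: [0.2, -0.2, -3.9]
width: 0.0557
gripper_force: 40.0
```

Emit:
servo_tool([
  [[0,0,0.4,0],[0,0,0.3,0],[0,0,0.3,0],[0,0,0,0],[0,0,0,0],[0,0,0,0],[0,0,0,0],[0,0,0,0],[0,0,0,0],[0,0,0,0]],
])

```text
t: 25.78
eef_pos: [0.6512, 0.0116, 0.088]
ee_rot: [-3.141, -0.0, -1.345]
force: [-4.1, 0.8, 5.7]
width: 0.0555
gripper_force: 40.0
```

Contact: the force changed by about 9 N. Releasing and retreating.

Emit:
servo_tool([
  [[0,0,0,0],[0,0,0,0],[0,0,0,0],[0,0,0,0],[0,0,0,0],[0,0,0,0],[0,0,0,0],[0,0,-5,0],[0,0,-10,0],[0,0,-15,0]],
], claw=-1)

```text
t: 26.62
eef_pos: [0.6505, 0.0114, 0.1173]
ee_rot: [3.139, -0.0, -1.345]
force: [-0.4, 0.1, -0.2]
width: 0.0875
gripper_force: 0.0
```

Emit:
servo_tool([
  [[0,0,-25,0],[0,0,-30,0],[0,0,-35,0],[0,0,-35,0],[0,0,-35,0],[0,0,-20,0],[-20,0,0,0],[-20,0,0,0],[0,0,0,0],[0,0,0,0]],
])

```text
t: 27.45
eef_pos: [0.642, 0.0512, 0.2987]
ee_rot: [-3.14, 0.0, -1.343]
force: [0.6, -0.5, -0.5]
width: 0.0876
gripper_force: 0.0
```

```bash
python3 - <<'E'
from h import *
p,R,s=tool(); print(p,s["force"],s["t"])
ims=[]
for n in("wrist","scene","side"):
    c=cal(n); im=eyes.grab_frame(n)
    o=proj(c,[.651,.011,.07])[0].astype(int)
    if n=="wrist": ims.append(cv2.resize(im[:250,150:400],(250,400)))
    else:
        ims.append(cv2.resize(im[o[1]-60:o[1]+80,o[0]-100:o[0]+40] if n=="scene" else im[o[1]-50:o[1]+110,o[0]-80:o[0]+40],(270,400),interpolation=cv2.INTER_CUBIC))
save("p9.png",np.hstack(ims))
E
```

```text
[0.64197866 0.05123451 0.29873182] [ 0.56323117 -0.48929736 -0.48542988] 27.45
```

View pics/p9.png

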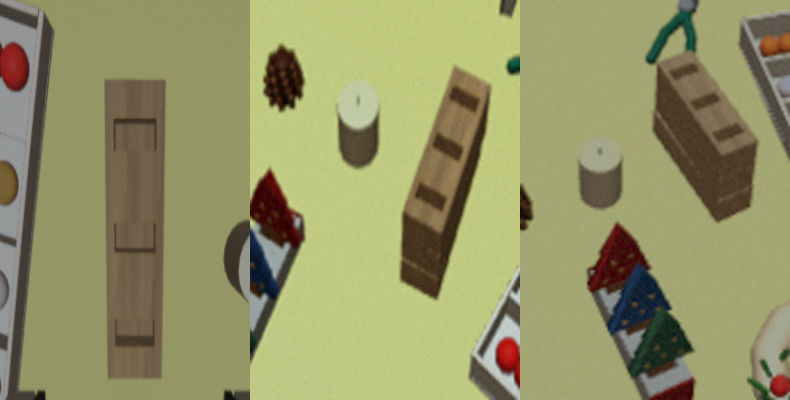

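The three racks are stacked flush, the trees stand upright, and the arm is clear, so I'll hand the job in.

```bash
python3 -c "
from station import ticket; print(ticket.job_done())"
```

```text
the job is handed in; nothing more can be done
None
```

Job handed in (no verdict returned): the red tree stands in the white rack's free slot, facing like its neighbours. The emptied wooden rack sits squarely on the pile. At about 27 s of the 64 s limit, the last camera check showed nothing toppled or shifted in its view (racks, trees, candle, pine cone).

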